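Purge the sampling inlet and start the logger

TASK

Purge the air inlet that has the round white filter canister on it: with closed fingertips push its sprung slide in as far as it goes, keep it there for a full second, then let it go so that it springs back and latches halfway. Then press the start button on the small logger box all the way down and let it come up again. Push and press only: do not touch the stop pins, leave the other inlet's slide (the one with the square filter box) as it is, and leave everything else on the bench where it stands.

Things in the scene. Friction and masses are not known exactly. Their poses are not given: they have to be found in the camera images.
- gate_a: Inlet to purge: round white filter canister on its rear (x +97 mm), 64 mm across, top 125 mm up. Aluminium channel fixed to the bench, 128 mm wide (y), x from -30 (front) to +130 mm, walls 60 mm high; a bridge at x +15..+45 mm, top 72 mm, carries the stop pin. Origin on the bench, on its centre line; +x = the way its slide is pushed in, z up. It stands on either side, turned up to 15 degrees.
- gate_a_slide (a joint): Travel of the slide to push, m, along the gate's +x: 0 = out (start), 0.050 = end stop, 0.025 = latched halfway. Spring 4 N at 0, 11 N at 0.050; damping adds 3 N at 0.1 m/s, the latch 2 to 3 N from 0.001 to 0.015. Past 0.027 the pin drops behind the slide's tooth: let go, it comes back to 0.025 and stays. Let go earlier, it returns to 0.
- gate_a_face (a point): Centre of the slide's flat front face, 34 mm above the bench, moving with it: a black upright plate 100 mm wide (gate's y), from 12 to 56 mm above the bench, at gate x -90 mm when out and -40 mm when in (10 mm clear of the channel). Push it along the gate's +x. Slide behind it 96 mm wide, top 46 mm.
- gate_a_pin: Sprung vertical stop pin in the bridge of that gate, 10 mm thick, with a black head 20 mm across from 79 to 91 mm above the bench when down; it rises up to 9 mm by itself while the tooth passes. Origin at the pin's foot, 30 mm behind (+x of) the gate's origin. Not to be touched.
- gate_b: Other inlet: square white filter box on its rear (x +105 mm), 90 x 46 mm, top 104 mm up. Aluminium channel fixed to the bench, 128 mm wide (y), x from -30 (front) to +130 mm, walls 60 mm high; a bridge at x +15..+45 mm, top 72 mm, carries the stop pin. Origin on the bench, on its centre line; +x = the way its slide is pushed in, z up. It stands on either side, turned up to 15 degrees.
- gate_b_slide (a joint): Travel of the other gate's slide, m: 0 = fully out, where it starts and must stay.
- gate_b_pin: Stop pin of the other gate, same size and place in it. Not to be touched.
- logger: Small cream logger box fixed to the bench, 90 mm long (its x), 70 mm wide, 50 mm high; origin under its centre. A dark display lies at the +x end of its top, the start button at the -x end.
- start (a joint): Travel of the start button, m, straight down: 0 = up, 0.006 = fully down. Sprung: it needs 1.5 N to start and 5 N to go fully down, and comes up by itself.
- start_top (a point): Centre of the top of the start button (grey, round, 26 mm across, in a grey 42 mm collar), 72 mm above the bench when up and 18 mm towards -x from the logger's centre; moves with the button.
- keys: Car key fob (68 x 36 x 14 mm) with two keys, lying flat. Bystander; origin on its underside.
- cassette: Clear round filter cassette, 47 mm across, 36 mm tall. Bystander; origin on its underside.
- coupling: Small brass tube coupling standing upright, 32 mm across, 42 mm tall. Bystander; origin on its underside.
- bottle: White plastic bottle, 64 mm across, 130 mm tall. Bystander; origin on its underside.
- mug: Blue mug, 80 mm across, 95 mm tall. Bystander; origin on its underside.
- screwdriver: Screwdriver lying on the bench. Bystander; origin on its underside.
- wrench: Wrench lying on the bench. Bystander; origin on its underside.

How it is judged (in metres and radians):
On the way, in this order (a step that is already met when the one before it is completed fails the run):
1. the slide of the inlet with the round canister is pushed in to its end stop and kept there (over 0.045 m for 0.7 s) (value of joint gate_a_slide above 0.045 m), for 0.7 s.
2. the slide has come back and rests latched halfway (0.021 to 0.029 m) (value of joint gate_a_slide between 0.021 and 0.029 m and velocity of joint gate_a_slide between -0.01 and 0.01 m/s), for 0.2 s.
3. the start button is pressed down (over 0.0045 m) with the slide latched (value of joint start above 0.0045 m and value of joint gate_a_slide between 0.021 and 0.029 m), for 0.05 s.
At the end, for the whole second after the job is handed in: The slide of the inlet with the round canister rests latched at 0.025 m (0.021 to 0.029), the start button is up again (under 0.0015 m), and the other slide is fully out (under 0.004 m) (all of step 2 and value of joint gate_b_slide below 0.004 m and value of joint start below 0.0015 m); the robot touches nothing.
It fails at once if the other inlet's slide is moved (over 4 mm) (value of joint gate_b_slide above 0.004 m).
It fails at once if a stop pin is touched (over 1 N) (contact force between any of the fingers, the arm and gate_a_pin above 1 N or contact force between any of the fingers, the arm and gate_b_pin above 1 N).
It fails at once if a bystander is moved or lifted (over 15 mm) (distance of any of keys, cassette, coupling, bottle, mug, screwdriver, wrench from where it was at the start of the episode above 0.015 m).
It also fails if it takes over 48 s, if anything falls off the work surface, if the arm or the gripper's body presses on something with over 40 N, if the wrist force passes 120 N, or if a joint passes its speed limit or range.

ROBOT

A 6-joint arm with a two-finger parallel gripper is mounted at the origin on the work surface. World frame = base frame: x ahead of the robot, y to its left, z up, the work surface at z = 0. Lengths are in m, angles in degrees, forces in N, time in s.
With the tool pointing down it reaches from about 0.25 to 0.725 m from the base axis. Payload 9.7 kg.
Tool frame: the origin (TCP) lies at the very end of the fingers, on their centre line; the grasp point (between the pads) lies grasp_offset behind it (grasp_offset is the distance from the TCP to the grasp point, in m); z points along the fingers, y is the line along which they close (so a half turn about z gives the same grasp; the last joint's range is limited). The gripper opens to 85 mm and grips with 20 to 120 N. Pads are 22 mm wide; open, the fingers measure 114 mm over their backs; the gripper's body (76 mm by 85 mm) begins 54 mm behind the grasp point. The pads swing forward as they close: fully open they stand 13 mm farther back than shut.
Start: joints at [65.947, 4.979, 10.078, 95.1, 0, 90], TCP at [0.224, 0.502, 0.211] pointing down, gripper open.
Joint ranges: [-179.16, 179.16], [-48.56, 103.87], [-65.8, 70.77], [-126.05, 130.52], [-82.76, 87.17], [-180, 180]. Speed limits (degrees/s): [127.2, 127.2, 147.25, 180, 180, 180].

INTERFACE

Orientations are given as [roll, pitch, yaw] about the fixed x, y, z axes, in that order (R = Rz(yaw) Ry(pitch) Rx(roll)).
In Python, from workcell import get_obs, camera, calibration, job_done, recognise, cut_out, mark_of, grasp_offset gives the robot as it stands.
- The arm moves only by the tool servo_tool, never from a script. Its argument "moves" is a list of rows, each a list of 3 entries, a list of its own where there are three numbers: the turn, a rotation vector about the tool's x, y, z in degrees, then the shift along the tool's x, y, z in m, then the opening in per cent of the stroke, from 0 (shut) to 100 (fully open). In form: [[[ax, ay, az], [x, y, z], claw], ...]. A call has 1 to 12 rows; each row shifts and turns the commanded pose from where the row before left it, along the tool's axes as they then stand; what a row does not reach is not made up. A row lasts 1/10 s, in which the tool goes at most 50 mm and 8.59 degrees, less where a joint would pass 70% of its speed; a pose out of reach is approached as far as the arm can. A call is refused whole if a number of a shift passes 0.05 or a number of a turn 8.59, either way. A call with a gripper value outside its range is refused whole. The fingers move at their own pace and stop on an object; "force" is the grip in N (left out, the last holds). Time passes only in rows, so rows that do not move let the fingers close. It gives the time, the measured TCP pose, the force, the opening and the grip force at its end, in the units of the state.
- get_obs(): the state, without advancing time (a new reading comes with each control period).
- camera(name): name is "side" or "top" or "wrist"; returns (picture, depth): 400x640x3 uint8, red, green, blue; 400x640 float32, m along the optical axis (not along the pixel's ray), 0 where there is no reading.
- calibration(name): a dict with "camera_matrix" (3x3 intrinsics, pixels), "dist" ([k1, k2, p1, p2, k3] as OpenCV has them; the pictures are not rectified), "R" (3x3) and "t" (3): a world point X has camera coordinates R X + t. Camera axes: x right, y down, z forward; pixel columns grow to the right and rows downward; lengths in m; the calibration is good to about 2 mm. A picture is of the moment at which its call begins: read the wrist's pose just before it. calibration takes no time and is no camera call; for the wrist camera it gives the pose at the moment of the call.
- job_done(): hands the job in; it is judged then, once.
Trained networks look in the newest picture that a camera, given by its name, has taken for a name from the list of things; names that differ only in an ending like _2 or _b are one class to them, and where a whole thing is asked for, a point or a joint stands for the part that bears it (a point fixed in the world has none). Each returns a list of dicts, best first, with "score" (0 to 1); they miss things now and then, are a little off and sometimes report something else, mostly with a low value. They report only what shows in the picture. A call takes as long as a camera call.
- recognise(name, camera): "xyz" ([x, y, z] in m, in the coordinates of the camera as it stood for that picture, good to about 4 mm: the middle of the surface that is visible of it).
- cut_out(name, camera): "mask" (400x640 bool, what is visible of it).
- mark_of(name, camera): "xyz" ([x, y, z] in m, in the coordinates of the camera as it stood for that picture, good to about 4 mm: a listed point, or the origin of a listed thing).
The state is a dict: "time": time; "q": joint angles; "qd": joint speeds; "joint_efforts": joint torques, N m; "ee_pos": TCP position; "tcp_rot": TCP orientation; "wrist_force": force on the tool from outside, world axes, zero at the start; "torque": the same for the moment, N m; "opening": finger opening in m; "grasp_force": force on a finger pad.
Only numpy, scipy, OpenCV 4.12 (cv2) and the standard library are available. Lean on these libraries where they do the work, as an engineer would, in place of code of your own. Each camera call takes 0.05 s, during which the arm holds its last target. There are 200 camera calls.

## Working session

There is one attempt and no reset: what is moved stays moved. The work goes in short steps, Python scripts to look and compute and a tool call to move; the robot and the scene stay as the last step left them, time stands still between calls to the robot, and variables do not carry over. Pictures are saved under pics/ and viewed, at most 10 in all, crops included, and the job is handed in when it is done.

Besides the shell and the picture viewer there is one more tool, called after "Call:" as name(argument=value, ...) on one line, values as JSON. servo_tool: Moves the arm, as the interface text tells. Its arguments: {"type":"object","properties":{"moves":{"type":"array"},"force":{"type":"number"}},"required":["moves"]}

```bash
mkdir -p pics
cat > h.py <<'E'
import numpy as np,cv2
from workcell import *
def world(p,c):
    k=calibration(c);return np.array(k["R"]).T@(np.array(p)-np.array(k["t"]))
E
python3 - <<'E'
from h import *
for c in ("top","side"):
    im,d=camera(c);cv2.imwrite(f"pics/{c}0.png",im[:,:,::-1])
    np.savez(f"{c}.npz",im=im,d=d)
    for n in ("gate_a","gate_b","gate_a_face","gate_a_pin","logger","start_top","keys","cassette","coupling","bottle","mug","screwdriver","wrench"):
        print(c,n,[(np.round(world(r["xyz"],c),3).tolist(),round(r["score"],2)) for r in mark_of(n,c)][:3])
o=get_obs();print(o["time"],o["ee_pos"],o["tcp_rot"])
E
```

```text
top gate_a [([0.587, 0.201, 0.001], 0.74), ([0.647, -0.013, 0.074], 0.65), ([0.589, -0.211, 0.002], 0.59)]
top gate_b [([0.587, 0.201, 0.001], 0.74), ([0.647, -0.013, 0.074], 0.65), ([0.589, -0.211, 0.002], 0.59)]
top gate_a_face [([0.501, 0.208, 0.036], 0.82)]
top gate_a_pin [([0.615, 0.201, 0.045], 0.44)]
top logger [([0.669, -0.004, 0.001], 0.8)]
top start_top [([0.649, -0.016, 0.073], 0.56)]
top keys [([0.438, -0.022, -0.002], 0.93), ([0.539, -0.048, 0.005], 0.74)]
top cassette [([0.67, -0.008, 0.002], 0.67), ([0.519, 0.046, -0.002], 0.5)]
top coupling [([0.539, -0.05, -0.001], 0.6)]
top bottle [([0.616, -0.424, 0.003], 0.59), ([0.433, 0.407, 0.001], 0.52)]
top mug [([0.612, 0.459, 0.005], 0.82), ([0.668, -0.008, 0.002], 0.2)]
top screwdriver [([0.435, 0.404, -0.0], 0.56)]
top wrench [([0.498, 0.208, 0.038], 0.74), ([0.438, -0.415, 0.003], 0.57), ([0.614, 0.458, 0.001], 0.33)]
side gate_a [([0.59, 0.203, 0.002], 0.87), ([0.592, -0.21, 0.006], 0.59)]
side gate_b [([0.59, 0.203, 0.002], 0.87), ([0.592, -0.21, 0.006], 0.59)]
side gate_a_face [([0.61, 0.459, 0.004], 0.62), ([0.501, 0.205, 0.031], 0.61)]
side gate_a_pin [([0.54, -0.051, 0.002], 0.6), ([0.621, 0.204, 0.046], 0.45)]
side logger [([0.67, -0.012, 0.001], 0.98)]
side start_top [([0.651, -0.013, 0.074], 0.61), ([0.61, 0.461, 0.005], 0.34)]
side keys [([0.439, -0.021, -0.002], 0.65)]
side cassette [([0.519, 0.044, -0.001], 0.45)]
side coupling [([0.539, -0.049, -0.001], 0.65)]
side bottle [([0.618, -0.426, -0.001], 0.63)]
side mug [([0.609, 0.461, 0.003], 0.84)]
side screwdriver [([0.437, 0.406, -0.0], 0.77)]
side wrench [([0.436, -0.412, -0.002], 0.57)]
1.4 [0.22415263 0.50224904 0.21058879] [ 1.79999926e+02 -1.10329119e-03  1.55946741e+02]
```

View pics/top0.png

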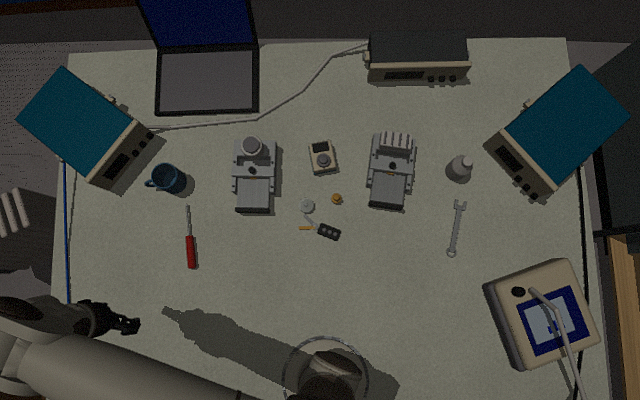

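View pics/side0.png

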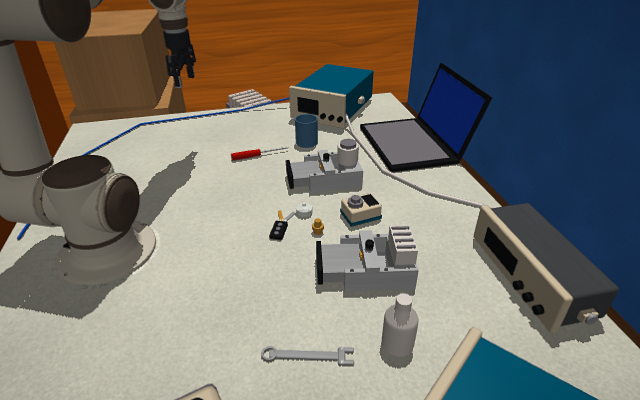

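The top view has +y to the left. The round canister sits at (252,147), so gate_a is the inlet at y≈+0.20. The square-finned inlet is at (390,170), and the logger is at (322,157) with its button near (322,160). The side view agrees: canister at (347,152), mug behind it, screwdriver off to the left. Next I'll refine the gate yaw and the position of its face.

Run:
```python
from h import *
print(grasp_offset)
P=[];
for c in ("top","side"):
    z=np.load(c+".npz");d=z["d"];k=calibration(c)
    v,u=np.nonzero(d>0)
    n=cv2.undistortPoints(np.c_[u,v].astype(np.float64)[:,None],np.array(k["camera_matrix"]),np.array(k["dist"]))[:,0]
    W=(np.c_[n,np.ones(len(n))]*d[v,u][:,None]-np.array(k["t"]))@np.array(k["R"])
    near=(np.hypot(W[:,0]-.6,W[:,1]-.2)<.17)
    Q=W[near]
    for lo,hi,name in((.04,.066,"gate"),(.118,.132,"can"),(.085,.1,"pin")):
        q=Q[(Q[:,2]>lo)&(Q[:,2]<hi)]
        if len(q)>4: print(c,name,len(q),q.mean(0).round(4),cv2.minAreaRect((q[:,:2]).astype(np.float32)))
    # face edge: top of plate
    q=Q[(Q[:,2]>.02)&(Q[:,2]<.062)&(Q[:,0]<.515)]
    ys=np.arange(.15,.27,.01)
    print([(round(y,3),len(s),round(np.percentile(s,5),4)) for y in ys for s in [q[abs(q[:,1]-y)<.005,0]] if len(s)>2])
    l=W[(abs(W[:,0]-.65)<.04)&(abs(W[:,1]+.013)<.04)&(W[:,2]>.068)&(W[:,2]<.078)]
    print("button",len(l),l.mean(0).round(4))
```

```text
0.0187
top gate 1793 [0.5903 0.1984 0.0517] ((0.6099739074707031, 0.1993635594844818), (0.12981916964054108, 0.22172382473945618), 87.24871063232422)
top can 229 [0.6859 0.1949 0.1249] ((0.688186526298523, 0.19749955832958221), (0.05411561205983162, 0.05230192095041275), 79.39381408691406)
top pin 68 [0.6421 0.1891 0.0915] ((0.6564711928367615, 0.19415999948978424), (0.03846735507249832, 0.08867351710796356), 67.40555572509766)
[(np.float64(0.15), 8, np.float64(0.4985)), (np.float64(0.16), 22, np.float64(0.4975)), (np.float64(0.17), 20, np.float64(0.4981)), (np.float64(0.18), 21, np.float64(0.4984)), (np.float64(0.19), 22, np.float64(0.4988)), (np.float64(0.2), 18, np.float64(0.4995)), (np.float64(0.21), 20, np.float64(0.5001)), (np.float64(0.22), 21, np.float64(0.5002)), (np.float64(0.23), 18, np.float64(0.5006)), (np.float64(0.24), 21, np.float64(0.5016)), (np.float64(0.25), 19, np.float64(0.5019))]
button 47 [ 0.6492 -0.0125  0.0723]
side gate 1282 [0.5984 0.1825 0.051 ] ((0.6102744340896606, 0.19927619397640228), (0.13833633065223694, 0.22096431255340576), 87.64752960205078)
side can 131 [0.6852 0.1925 0.124 ] ((0.6863013505935669, 0.1961365044116974), (0.05451017618179321, 0.044944290071725845), 74.95278930664062)
side pin 123 [0.6661 0.1789 0.0919] ((0.6622660160064697, 0.18756559491157532), (0.03952950984239578, 0.10347975790500641), 69.17507934570312)
[(np.float64(0.15), 14, np.float64(0.4995)), (np.float64(0.16), 49, np.float64(0.4982)), (np.float64(0.17), 10, np.float64(0.5007)), (np.float64(0.18), 15, np.float64(0.4989)), (np.float64(0.19), 6, np.float64(0.4998)), (np.float64(0.2), 12, np.float64(0.4998)), (np.float64(0.21), 10, np.float64(0.5004)), (np.float64(0.22), 8, np.float64(0.5029)), (np.float64(0.23), 11, np.float64(0.5013)), (np.float64(0.24), 10, np.float64(0.5021)), (np.float64(0.25), 3, np.float64(0.508))]
button 45 [ 0.6499 -0.0143  0.0712]
```

Call:
servo_tool(moves=[[[0, 0, -7.18], [0, 0, 0], 0], [[0, 0, -7.18], [0, 0, 0], 0], [[0, 0, -7.19], [0, 0, 0], 0], [[0, 0, 0], [-0.0254, -0.0318, 0], 0], [[0, 0, 0], [-0.0254, -0.0318, 0], 0], [[0, 0, 0], [-0.0254, -0.0318, 0], 0], [[0, 0, 0], [-0.0254, -0.0318, 0], 0], [[0, 0, 0], [-0.0254, -0.0318, 0], 0], [[0, 0, 0], [-0.0254, -0.0318, 0], 0], [[0, 0, 0], [-0.0254, -0.0318, 0], 0], [[0, 0, 0], [-0.0254, -0.0318, 0], 0], [[0, 0, 0], [-0.0254, -0.0318, 0], 0]])

```text
time: 2.6
ee_pos: [0.4408, 0.2048, 0.2108]
tcp_rot: [180.0, 0.0, 177.5]
wrist_force: [0.4, -0.1, -1.2]
opening: 0.0006
grasp_force: 0.0
```

Call:
servo_tool(moves=[[[0, 0, 0], [0, 0.001, 0.04], 0], [[0, 0, 0], [0, 0.001, 0.04], 0], [[0, 0, 0], [0, 0, 0.04], 0], [[0, 0, 0], [0, 0, 0.03], 0], [[0, 0, 0], [0, 0, 0.02], 0], [[0, 0, 0], [0, 0, 0.01], 0], [[0, 0, 0], [-0.02, 0, 0], 0], [[0, 0, 0], [-0.01, 0, 0], 0], [[0, 0, 0], [-0.01, 0, 0], 0], [[0, 0, 0], [-0.005, 0, 0], 0], [[0, 0, 0], [0, 0, 0], 0]])

```text
time: 3.7
ee_pos: [0.4857, 0.2064, 0.0308]
tcp_rot: [180.0, 0.0, 177.5]
wrist_force: [-0.7, -0.4, 0.4]
opening: -0.0001
grasp_force: 0.0
```

Call:
servo_tool(moves=[[[0, 0, 0], [-0.005, 0, 0], 0], [[0, 0, 0], [-0.005, 0, 0], 0], [[0, 0, 0], [-0.005, 0, 0], 0], [[0, 0, 0], [-0.005, 0, 0], 0], [[0, 0, 0], [-0.005, 0, 0], 0], [[0, 0, 0], [-0.005, 0, 0], 0], [[0, 0, 0], [-0.005, 0, 0], 0], [[0, 0, 0], [-0.005, 0, 0], 0], [[0, 0, 0], [-0.005, 0, 0], 0], [[0, 0, 0], [-0.003, 0, 0], 0], [[0, 0, 0], [0, 0, 0], 0]])

```text
time: 4.8
ee_pos: [0.5314, 0.2042, 0.0304]
tcp_rot: [-180.0, -0.2, 177.5]
wrist_force: [-9.8, -0.1, 4.8]
opening: 0.0002
grasp_force: 4.8
```

Call:
servo_tool(moves=[[[0, 0, 0], [-0.003, 0, 0], 0], [[0, 0, 0], [-0.003, 0, 0], 0], [[0, 0, 0], [-0.002, 0, 0], 0], [[0, 0, 0], [0, 0, 0], 0]])

```text
time: 5.2
ee_pos: [0.5391, 0.2038, 0.0304]
tcp_rot: [-180.0, -0.2, 177.5]
wrist_force: [-11.1, 0.3, 5.1]
opening: 0.0001
grasp_force: 5.3
```

Call:
servo_tool(moves=[[[0, 0, 0], [-0.002, 0, 0], 0], [[0, 0, 0], [-0.001, 0, 0], 0], [[0, 0, 0], [0, 0, 0], 0]])

```text
time: 5.5
ee_pos: [0.5399, 0.2037, 0.0303]
tcp_rot: [-180.0, -0.5, 177.6]
wrist_force: [-21.3, -0.8, 10.9]
opening: 0.0004
grasp_force: 10.7
```

At the end stop: the force jumped to 21 N. I'll hold there for a second and check with a picture.

Call:
servo_tool(moves=[[[0, 0, 0], [0, 0, 0], 0], [[0, 0, 0], [0, 0, 0], 0], [[0, 0, 0], [0, 0, 0], 0], [[0, 0, 0], [0, 0, 0], 0], [[0, 0, 0], [0, 0, 0], 0], [[0, 0, 0], [0, 0, 0], 0], [[0, 0, 0], [0, 0, 0], 0], [[0, 0, 0], [0, 0, 0], 0], [[0, 0, 0], [0, 0, 0], 0], [[0, 0, 0], [0, 0, 0], 0], [[0, 0, 0], [0, 0, 0], 0], [[0, 0, 0], [0, 0, 0], 0]])

```text
time: 6.7
ee_pos: [0.5399, 0.2037, 0.0303]
tcp_rot: [-180.0, -0.5, 177.6]
wrist_force: [-20.5, -0.6, 10.1]
opening: -0.0
grasp_force: 10.6
```

Run:
```python
from h import *
im,d=camera("side");cv2.imwrite("pics/side1.png",cv2.resize(im[110:230,230:420,::-1],None,fx=4,fy=4))
```

```text
(no output)
```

View pics/side1.png

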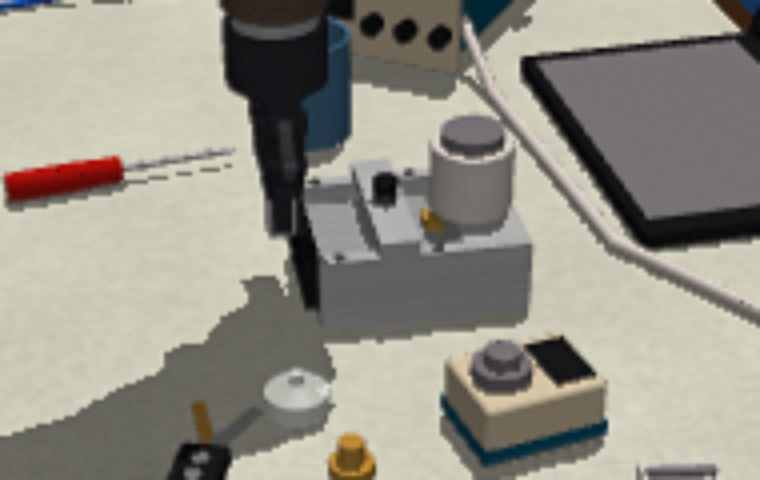

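The slide is fully in: the plate at (305,255) in this crop stands close to the channel, and the pin is untouched. Now I'll let it go.

Call:
servo_tool(moves=[[[0, 0, 0], [0.01, 0, 0], 0], [[0, 0, 0], [0.02, 0, 0], 0], [[0, 0, 0], [0.03, 0, 0], 0], [[0, 0, 0], [0.03, 0, 0], 0], [[0, 0, 0], [0.01, 0, -0.02], 0], [[0, 0, 0], [0, 0, -0.04], 0], [[0, 0, 0], [0, 0, -0.04], 0], [[0, 0, 0], [0, 0, -0.04], 0], [[0, 0, 0], [0, 0, -0.02], 0], [[0, 0, 0], [0, 0, 0], 0]])

```text
time: 7.75
ee_pos: [0.4454, 0.2087, 0.1941]
tcp_rot: [179.9, 0.3, 177.5]
wrist_force: [-0.2, 0.2, -1.2]
opening: 0.0001
grasp_force: 0.0
```

Run:
```python
from h import *
im,d=camera("side");cv2.imwrite("pics/side2.png",cv2.resize(im[110:230,230:420,::-1],None,fx=4,fy=4))
for c in("side","top"):
    if c=="top":camera(c)
    for n in("gate_a_face","start_top"):
        print(c,n,[(np.round(world(r["xyz"],c),4).tolist(),round(r["score"],2)) for r in mark_of(n,c)][:3])
print(get_obs()["ee_pos"],get_obs()["tcp_rot"])
```

```text
side gate_a_face [([0.5232, 0.2036, 0.03], 0.56)]
side start_top [([0.6495, -0.0146, 0.0739], 0.37)]
top gate_a_face [([0.5245, 0.2057, 0.0373], 0.98)]
top start_top [([0.6482, -0.0158, 0.0717], 0.42), ([0.6211, -0.219, 0.0439], 0.33)]
[0.44369328 0.20791807 0.18931645] [-1.79945797e+02 -9.93210807e-02  1.77496893e+02]
```

View pics/side2.png

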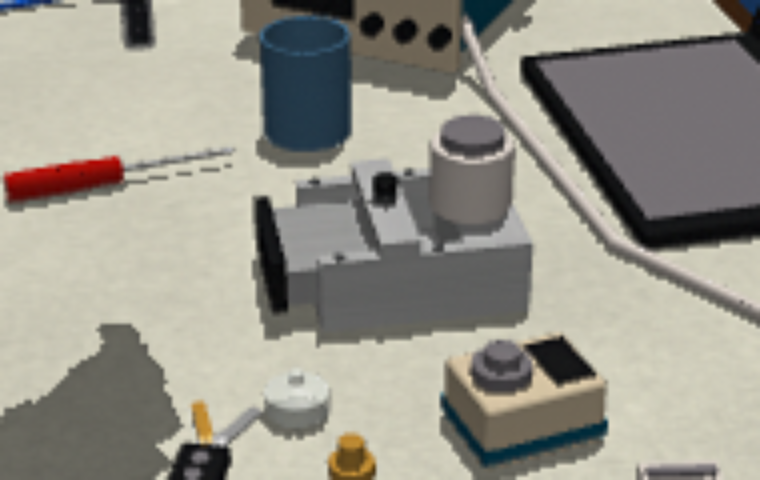

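The slide is latched halfway: its face has moved 24 mm, the plate is at (270,255) in the crop, and the button shows at (500,355). Next is the button at (0.649, -0.014).

Call:
servo_tool(moves=[[[0, 0, 0], [-0.0269, -0.0266, 0], 0], [[0, 0, 0], [-0.0269, -0.0266, 0], 0], [[0, 0, 0], [-0.0269, -0.0266, 0], 0], [[0, 0, 0], [-0.0269, -0.0266, 0], 0], [[0, 0, 0], [-0.0269, -0.0266, 0], 0], [[0, 0, 0], [-0.0269, -0.0266, 0], 0], [[0, 0, 0], [-0.0269, -0.0266, 0], 0], [[0, 0, 0], [-0.0269, -0.0266, 0], 0], [[0, 0, 0], [0, 0, 0.03], 0], [[0, 0, 0], [0, 0, 0.04], 0], [[0, 0, 0], [0, 0, 0.03], 0], [[0, 0, 0], [0, 0, 0], 0]])

```text
time: 9.25
ee_pos: [0.6469, -0.0139, 0.0846]
tcp_rot: [-180.0, -0.5, 177.5]
wrist_force: [-0.2, 0.2, -0.5]
opening: -0.0002
grasp_force: 0.0
```

Call:
servo_tool(moves=[[[0, 0, 0], [-0.002, 0, 0.005], 0], [[0, 0, 0], [0, 0, 0.005], 0], [[0, 0, 0], [0, 0, 0.004], 0], [[0, 0, 0], [0, 0, 0.003], 0], [[0, 0, 0], [0, 0, 0.002], 0], [[0, 0, 0], [0, 0, 0], 0], [[0, 0, 0], [0, 0, 0], 0]])

```text
time: 9.95
ee_pos: [0.6519, -0.0139, 0.0718]
tcp_rot: [180.0, 0.0, 177.5]
wrist_force: [-0.1, 0.7, 0.1]
opening: 0.0
grasp_force: 0.0
```

Call:
servo_tool(moves=[[[0, 0, 0], [0.0015, 0, 0.002], 0], [[0, 0, 0], [0, 0, 0.002], 0], [[0, 0, 0], [0, 0, 0.002], 0], [[0, 0, 0], [0, 0, 0], 0], [[0, 0, 0], [0, 0, 0], 0]])

```text
time: 10.45
ee_pos: [0.6503, -0.0139, 0.0655]
tcp_rot: [-180.0, -0.0, 177.5]
wrist_force: [0.5, 0.6, -0.1]
opening: 0.0
grasp_force: 0.0
```

No force at z=0.0655, where contact was expected, so I'll take a look.

Run:
```python
from h import *
im,d=camera("side");a=cv2.resize(im[130:230,310:410,::-1],None,fx=4,fy=4)
im,d=camera("top");b=cv2.resize(im[110:210,270:370,::-1],None,fx=4,fy=4)
cv2.imwrite("pics/s3.png",np.hstack([a,b]))
o=get_obs();print(o["wrist_force"],o["ee_pos"],o["time"])
```

```text
[ 0.13622844  0.27276041 -0.22630619] [ 0.65037609 -0.01386837  0.06564488] 10.55
```

View pics/s3.png

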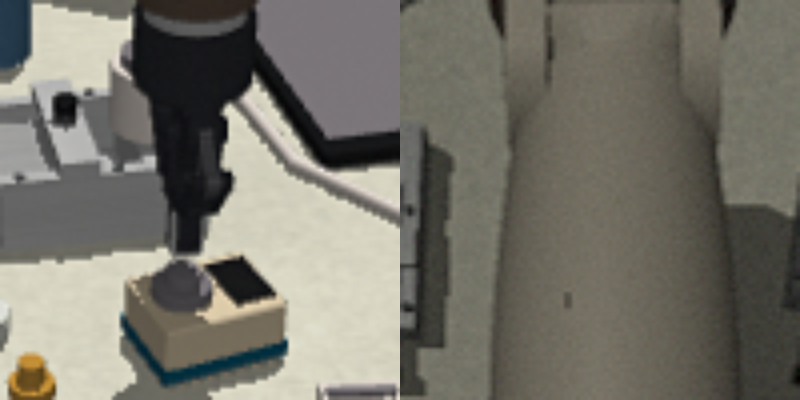

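Run:
```python
from h import *
im,d=camera("side");k=calibration("side");R=np.array(k["R"]);t=np.array(k["t"])
f=lambda p:cv2.projectPoints(np.array([p],float),cv2.Rodrigues(R)[0],t,np.array(k["camera_matrix"]),np.array(k["dist"]))[0].ravel().round(1)
print(f([.6503,-.0139,.0655]),f([.6493,-.0142,.072]))
for u,v in((357,188),(357,191),(354,190),(360,188),(355,196),(352,200),(358,200),(355,205)):
    n=cv2.undistortPoints(np.array([[[u,v]]],float),np.array(k["camera_matrix"]),np.array(k["dist"]))[0,0]
    print(u,v,(R.T@(np.r_[n,1]*d[v,u]-t)).round(4),im[v,u])
print([(np.round(world(r["xyz"],"side"),4).tolist(),round(r["score"],2)) for r in mark_of("start_top","side")],
 [(np.round(world(r["xyz"],"side"),4).tolist(),round(r["score"],2)) for r in mark_of("logger","side")])
```

```text
[355.2 199.2] [354.9 197.3]
357 188 [ 0.6511 -0.022   0.1063] [20 21 23]
357 191 [ 0.6506 -0.0249  0.0988] [19 20 23]
354 190 [ 0.6427 -0.0236  0.1024] [40 40 42]
360 188 [ 0.6588 -0.0236  0.1061] [74 75 75]
355 196 [ 0.6513 -0.0081  0.0717] [57 55 58]
352 200 [ 0.6404 -0.0174  0.0668] [60 58 60]
358 200 [ 0.6551 -0.0235  0.0686] [65 62 64]
355 205 [ 0.6446 -0.0322  0.06  ] [68 66 69]
[([0.6523, -0.0117, 0.0757], 0.55)] [([0.6672, -0.0101, 0.0007], 0.87)]
```

Run:
```python
from h import *
im,d=camera("side");z=np.load("side.npz")
for v in range(186,208): print(v,(d[v,350:361]*1000).astype(int),(z["d"][v,350:361]*1000).astype(int), im[v,350:361,0], z["im"][v,350:361,0])
o=get_obs();print(o["wrist_force"],o["joint_efforts"],o["ee_pos"])
w,_=camera("wrist");cv2.imwrite("pics/w.png",np.hstack([w[:,:,::-1]]))
```

```text
186 [1318 1318 1135 1132 1128 1127 1120 1127 1126 1126 1129] [1319 1321 1319 1319 1323 1321 1322 1326 1323 1322 1320] [102  85  58  95  40  20  21  22  20  16  72] [93 94 94 93 94 93 93 94 94 93 92]
187 [1319 1149 1136 1133 1129 1127 1123 1124 1124 1128 1137] [1322 1321 1319 1321 1318 1322 1326 1326 1322 1326 1323] [101  85  58  97  39  21  24  22  21  18  73] [93 93 95 94 94 93 94 94 94 93 93]
188 [1320 1145 1138 1136 1130 1125 1126 1132 1127 1129 1141] [1321 1324 1329 1326 1325 1320 1325 1326 1320 1325 1320] [102  83  57  97  40  21  21  21  23  17  74] [94 94 95 95 95 93 95 94 96 96 93]
189 [1323 1154 1134 1133 1131 1125 1131 1127 1132 1132 1140] [1321 1320 1322 1317 1322 1319 1314 1322 1324 1320 1320] [106  64  57  96  40  21  23  22  21  14  93] [98 99 97 96 95 95 96 97 97 95 92]
190 [1316 1153 1138 1135 1131 1130 1127 1138 1132 1132 1137] [1315 1317 1318 1314 1316 1316 1318 1316 1314 1313 1313] [103  70  58  96  41  20  22  21  17  12  95] [ 94  96  96  94  93  95  94  95  92 116 113]
191 [1315 1311 1139 1138 1137 1131 1132 1135 1135 1135 1142] [1314 1311 1307 1313 1306 1315 13
[... 2881 characters left out ...]
54] [1151 1148 1151 1148 1152 1154 1152 1153 1152 1152 1155] [60 63 65 66 68 68 69 67 67 65 60] [54 55 58 59 59 59 62 59 59 58 56]
206 [1160 1153 1153 1153 1155 1151 1153 1147 1150 1152 1158] [1161 1154 1152 1150 1150 1153 1148 1153 1154 1154 1158] [68 63 64 64 65 67 65 66 64 65 58] [59 57 59 60 60 60 60 61 59 59 54]
207 [1161 1158 1155 1157 1156 1152 1152 1151 1153 1158 1160] [1163 1157 1153 1155 1155 1152 1154 1153 1155 1155 1154] [100  80  71  70  69  70  69  68  69 119 114] [117  71  63  62  62  62  62  60  61 109 105]
[0.5722827  0.35525467 0.22429834] [ 2.09177095e-03 -6.69157791e+01  4.69112885e+01  1.17644693e-03
 -1.53407095e-04  2.89187119e-05] [ 0.65040059 -0.01386861  0.06567238]
```

View pics/w.png

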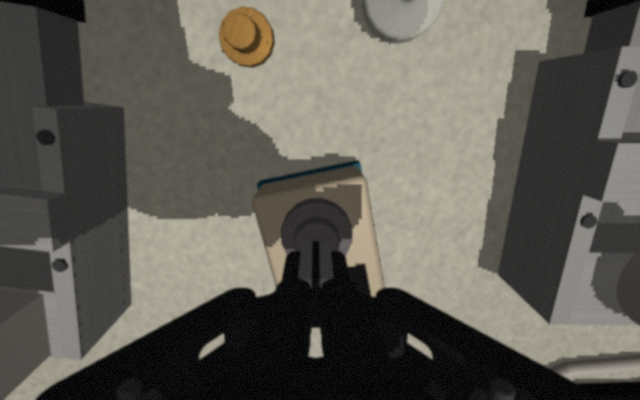

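The tip shows at (356,193) in the side view, about 20 mm above the button, and the button depth hasn't changed. So the real fingertip ends about 25 mm short of the reported TCP. It is aligned in x and y, so I'll keep descending until I feel force.

Call:
servo_tool(moves=[[[0, 0, 0], [0, 0, 0.005], 0], [[0, 0, 0], [0, 0, 0.004], 0], [[0, 0, 0], [0, 0, 0.003], 0], [[0, 0, 0], [0, 0, 0.002], 0], [[0, 0, 0], [0, 0, 0], 0], [[0, 0, 0], [0, 0, 0], 0]])

```text
time: 11.4
ee_pos: [0.6504, -0.0139, 0.0517]
tcp_rot: [-180.0, 0.0, 177.5]
wrist_force: [-0.2, -0.7, -0.2]
opening: -0.0001
grasp_force: 0.0
```

Call:
servo_tool(moves=[[[0, 0, 0], [0, 0, 0.003], 0], [[0, 0, 0], [0, 0, 0.002], 0], [[0, 0, 0], [0, 0, 0.002], 0], [[0, 0, 0], [0, 0, 0], 0], [[0, 0, 0], [0, 0, 0], 0]])

```text
time: 11.9
ee_pos: [0.6507, -0.0139, 0.0454]
tcp_rot: [180.0, 0.1, 177.5]
wrist_force: [-0.9, -0.2, 7.0]
opening: -0.0003
grasp_force: 3.3
```

Call:
servo_tool(moves=[[[0, 0, 0], [0, 0, 0.001], 0], [[0, 0, 0], [0, 0, 0], 0], [[0, 0, 0], [0, 0, 0], 0]])

```text
time: 12.2
ee_pos: [0.6507, -0.0139, 0.0453]
tcp_rot: [180.0, 0.1, 177.5]
wrist_force: [-3.7, 0.3, 12.7]
opening: 0.0001
grasp_force: 6.1
```

Run:
```python
from h import *
im,d=camera("side");cv2.imwrite("pics/s4.png",cv2.resize(im[130:230,260:410,::-1],None,fx=5,fy=5))
```

```text
(no output)
```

View pics/s4.png

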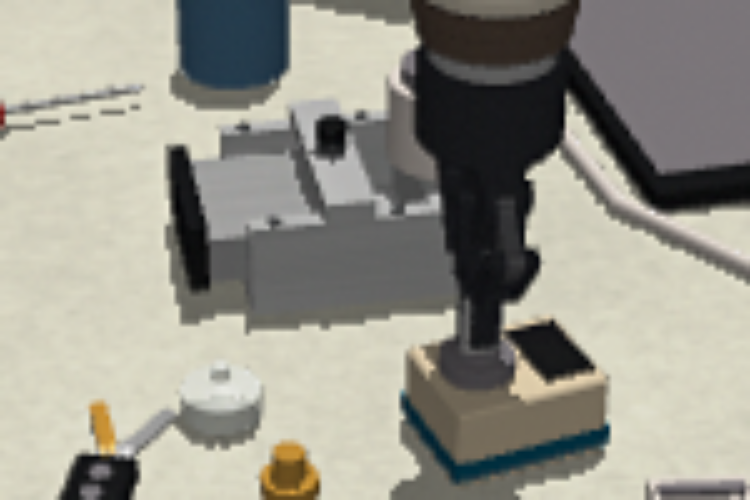

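The fingertips are on the button at (480,345), which is bottomed out: 12.7 N with no further travel. The slide is still latched. Now I'll lift clear and verify.

Call:
servo_tool(moves=[[[0, 0, 0], [0, 0, -0.005], 0], [[0, 0, 0], [0, 0, -0.02], 0], [[0, 0, 0], [0, 0, -0.04], 0], [[0, 0, 0], [0, 0, -0.04], 0], [[0, 0, 0], [0, 0, -0.04], 0], [[0, 0, 0], [0.02, 0, 0], 0], [[0, 0, 0], [0, 0, 0], 0], [[0, 0, 0], [0, 0, 0], 0]])

```text
time: 13.05
ee_pos: [0.6302, -0.013, 0.1879]
tcp_rot: [-180.0, -0.0, 177.5]
wrist_force: [-0.4, -0.1, -0.2]
opening: -0.0001
grasp_force: 0.0
```

Run:
```python
from h import *
im,d=camera("side");z=np.load("side.npz")
print(d[196:199,353:358].mean()-z["d"][196:199,353:358].mean())
for n in("gate_a_face","start_top"): print(n,[(np.round(world(r["xyz"],"side"),4).tolist(),round(r["score"],2)) for r in mark_of(n,"side")][:2])
cv2.imwrite("pics/s5.png",im[:,:,::-1])
print(get_obs()["time"],get_obs()["wrist_force"],get_obs()["ee_pos"])
```

```text
-0.00020134449
gate_a_face [([0.5244, 0.2071, 0.0331], 0.56)]
start_top [([0.657, -0.0114, 0.0739], 0.56)]
13.2 [-0.04893426  0.39998399  0.10197855] [ 0.63027292 -0.01297183  0.18717943]
```

View pics/s5.png

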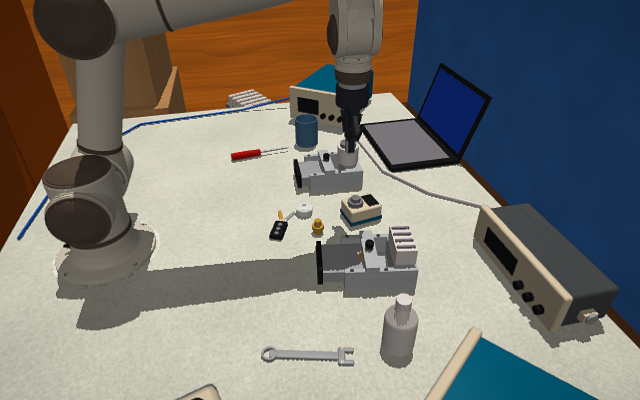

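The slide is latched (face x 0.524), the button at (355,200) is back up, the other slide is still out at (319,262), and the arm is clear. Handing in.

```bash
python3 -c "from workcell import *;print(job_done())"
```

```text
the job is handed in; nothing more can be done
None
```

I pushed the round-canister slide to its end stop, held it there for over a second and let it latch halfway, then pressed the start button fully and released it; the job is handed in (no verdict shown), and the last picture shows the other slide and the bystanders still in place.

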